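# Feel for the proud support pin of a stage and press it level

### The arm

A 6-joint arm with a two-finger parallel gripper is mounted at the origin on a cart in front of the work surface, level with it; the furniture and walls round the work are solid. World frame = base frame: x ahead of the robot, y to its left, z up, the work surface at z = 0. Lengths are in mm, angles in rad, forces in N, time in s.
With the tool pointing down it reaches from about 275 to 1000 mm from the base axis. Payload 8.4 kg.
Tool frame: the origin (TCP) lies at the very end of the fingers, on their centre line; the grasp point (between the pads) lies 19 mm behind it; z points along the fingers, y is the direction in which the jaws open and shut (so a half turn about z gives the same grasp; the last joint's range is limited). The gripper opens to 85 mm and grips with 20 to 120 N. Pads are 22 mm wide; open, the fingers measure 114 mm over their backs; the gripper's body (76 mm by 85 mm) begins 54 mm behind the grasp point. The pads swing forward as they close: fully open they stand 13 mm farther back than shut.
Start: joints at [-0.002, 0.353, 1.633, -0, 1.155, -0.002], TCP at [625.002, -0, 231.281] pointing down, gripper open.
Joint ranges: [-2.63, 2.63], [-0.92, 2.1], [0.06, 2.66], [-1.3, 4.44], [0, 2.69], [-3.02, 3.02]. Speed limits (rad/s): [2.22, 2.22, 2.79, 3.14, 3.14, 3.14].

### API

Orientations are given as [roll, pitch, yaw] about the fixed x, y, z axes, in that order (R = Rz(yaw) Ry(pitch) Rx(roll)).
In Python, from rig import sense, grab_frame, get_calibration, sign_off, boxes_of, trace gives the robot as it stands.
- The arm moves only by the tool servo_tool, never from a script. Its argument "rows" is a list of rows, each a list of 3 entries, a list of its own where there are three numbers: the finger opening in mm, from 0 to 85.4, then the shift along the tool's x, y, z in mm, then the turn, a rotation vector about the tool's x, y, z in degrees. A call has 1 to 8 rows; each row shifts and turns the commanded pose from where the row before left it, along the tool's axes as they then stand; what a row does not reach is not made up. A row lasts 1/8 s, in which the tool goes at most 62.5 mm and 10.7 degrees, less where a joint would pass 70% of its speed; a pose out of reach is approached as far as the arm can. A call is refused whole if a number of a shift passes 62.5 or a number of a turn 10.7, either way. A call with a gripper value outside its range is refused whole. The fingers move at their own pace and stop on an object; "force" is the grip in N (left out, the last holds). Time passes only in rows, so rows that do not move let the fingers close. It gives the time, the measured TCP pose, the force and the opening at its end, in the units of the state.
- sense(): the state, without advancing time (a new reading comes with each control period).
- grab_frame(name): name is "scene" or "side" or "wrist"; returns the picture (400x640x3 uint8, blue, green, red); there is no depth.
- get_calibration(name): a dict with "intrinsics" (3x3 intrinsics, pixels), "world_to_cam" (4x4, takes a point from world to camera coordinates). Camera axes: x right, y down, z forward; pixel columns grow to the right and rows downward; lengths in mm; the calibration is good to about 2 mm. A picture is of the moment at which its call begins: read the wrist's pose just before it. get_calibration takes no time and is no camera call; for the wrist camera it gives the pose at the moment of the call.
- sign_off(): hands the job in, once; it reports no verdict.
Trained networks look in the newest picture that a camera, given by its name, has taken for a name from the list of things; names that differ only in an ending like _2 or _b are one class to them, and where a whole thing is asked for, a point or a joint stands for the part that bears it (a point fixed in the world has none). Each returns a list of dicts, best first, with "conf" (0 to 1); they miss things now and then, are a little off and sometimes report something else, mostly with a low value. They report only what shows in the picture. A call takes as long as a camera call. They do not tell look-alikes from the thing itself.
- boxes_of(camera, thing): "centre" ([x, y, z] in mm, in the coordinates of the camera as it stood for that picture, good to about 4 mm: the middle of the surface that is visible of it).
- trace(camera, thing): "mask" (400x640 bool, what is visible of it).
The state is a dict: "clock": time; "qpos": joint angles; "qvel": joint speeds; "joint_efforts": joint torques, N m; "eef_pos": TCP position; "tcp_rot": TCP orientation; "contact_force": force on the tool from outside, world axes, zero at the start; "wrist_torque": the same for the moment, N m; "opening": opening from 0.0 (shut) to 1.0 (fully open).
Only numpy, scipy, OpenCV 4.12 (cv2) and the standard library are available. Lean on these libraries where they do the work, as an engineer would, in place of code of your own. Each camera call takes 0.05 s, during which the arm holds its last target. There are 200 camera calls.

### The job

One of the four support pins down in the wells of the aluminium stage plate stands too high. Take the orange probe from its blue stand, feel the pins with it gently to find the high one, press that one down until it is level with the other three without driving any pin too deep, and put the probe back fully home in its stand. Do not bear hard on the plate, and leave the petri dish, the vial and the weighing boat where they are.

Things in the scene. Friction and masses are not known exactly. Their poses are not given: they have to be found in the camera images.
- stage: fixed aluminium base plate 150 x 120 x 45 mm (its x, y, z), a small screwed ear at each x end; origin at the centre of its underside on the desk, z up. Four round wells 18 mm wide run down through it at x = +-45, y = +-35 mm; in each a vertical steel pin 16 mm wide with a flat top stands below the face. More than 22 N of the probe on the plate itself is too much
- well_1 (a point): centre of the mouth of well 1 (stage x = +45, y = +35 mm) in the plate's top face, 45 mm above the desk. Three of the four pin tops are level with one another (within 0.5 mm), 10 to 16 mm below the face: one depth for the three, different each time. The fourth pin stands 4 to 6 mm higher; which one it is differs each time
- well_2 (a point): the same for well 2 (stage x = +45, y = -35 mm). The pins are held by friction alone: a pin stays put under a push of less than about 9 N, slides down while pushed with about 10 to 12 N and stays there; it does not spring back and cannot be pulled up again
- well_3 (a point): the same for well 3 (stage x = -45, y = +35 mm). A pin can be driven about 6 mm below the common level, which is too deep; level means within 1.5 mm of the common level of the other three
- well_4 (a point): the same for well 4 (stage x = -45, y = -35 mm). The rules call the pins pin_high (the one that starts high), pin_a, pin_b and pin_c; they stand in the wells in any order, and where they stand can only be felt
- stand: fixed stand: blue block 44 x 44 mm on a black foot 85 x 70 x 8 mm, its top at 60 mm above the desk; origin at the centre of its underside, z up; a vertical round through hole 13 mm wide, with a small chamfer, runs down its middle
- stand_mouth (a point): centre of the stand's hole in its top face, 60 mm above the desk; z up
- probe_grip (a point): centre of the probe's square orange handle (16 x 16 x 50 mm; x and y square to its flats, z up along the probe). Under the handle is a dark collar 28 mm wide, 4 mm thick, its underside 29 mm below this point; the collar rests on the stand's top face. Weight about 90 g
- probe_tip (a point): tip of the probe's steel rod, which is 8 mm wide, slightly tapered at the end, and reaches 55 mm below the collar; the tip is 84 mm below the handle's centre along the probe
- petri: petri dish, 73 mm wide, 15 mm high, on the desk; leave it; origin at the centre of its underside
- vial: small red-capped vial, 22 mm wide, 58 mm high, standing on the desk; leave it; origin at the centre of its underside
- weigh_boat_1: white square weighing boat, 66 x 66 x 15 mm, on the desk; leave it; origin at the centre of its underside
Things that resemble listed ones, but are neither listed nor needed, are in the scene too. Leave any pink or red look-alike of the stand alone.

How it is judged (in metres and radians):
On the way, in this order (a step that is already met when the one before it is completed fails the run):
1. the probe is drawn clear of its stand (z of probe_tip in the frame of stand_mouth above 0.005 m), for 0.1 s.
2. the probe feels one of the pins that stand at the common level ((contact force between probe and pin_a above 0.3 N or contact force between probe and pin_b above 0.3 N or contact force between probe and pin_c above 0.3 N)).
3. the high pin is pressed level with the others, all four within 1.5 mm of the common level (value of joint pin_high between -0.0015 and 0.0015 m and value of joint pin_a between -0.0015 and 0.0015 m and value of joint pin_b between -0.0015 and 0.0015 m and value of joint pin_c between -0.0015 and 0.0015 m), for 0.2 s.
At the end, for the whole second after the job is handed in: All four pins are within 1.5 mm of the common level, and the probe stands upright (within 0.08 rad) and at rest in its stand, its collar on the stand's top face within 2 mm, tip within 5 mm of the hole's axis (all of step 3 and horizontal distance between probe_tip and stand_mouth below 0.005 m and z of probe_tip in the frame of stand_mouth below -0.053 m and angle between probe_grip's own z axis and vertical below 0.08 rad and linear speed of probe below 0.02 m/s); the robot touches nothing.
It fails at once if the probe bears on the plate with more than 22 N (contact force between probe and stage above 22 N).
It fails at once if the petri dish is moved by more than 20 mm or tipped (distance of petri from where it was at the start of the episode above 0.02 m or angle between petri's own z axis and vertical above 0.4 rad).
It fails at once if the vial is moved by more than 20 mm or tipped (distance of vial from where it was at the start of the episode above 0.02 m or angle between vial's own z axis and vertical above 0.4 rad).
It fails at once if the weighing boat is moved by more than 20 mm or tipped (distance of weigh_boat_1 from where it was at the start of the episode above 0.02 m or angle between weigh_boat_1's own z axis and vertical above 0.4 rad).
It also fails if it takes over 58 s, if anything falls off the work surface, if the arm or the gripper's body presses on something with over 40 N, if the wrist force passes 120 N, or if a joint passes its speed limit or range.

## Working session

There is one attempt and no reset: what is moved stays moved. The work goes in short steps, Python scripts to look and compute and a tool call to move; the robot and the scene stay as the last step left them, time stands still between calls to the robot, and variables do not carry over. Pictures are saved under pics/ and viewed, about 8 in all and at most 12, crops included, and the job is handed in when it is done.

Besides the shell and the picture viewer there is one more tool, called after ">>>" in YAML: its name, and indented under it one key for each argument. servo_tool: Moves the arm, as the interface text tells. Its arguments: {"type":"object","properties":{"rows":{"type":"array","items":{"type":"array"}},"force":{"type":"number"}},"required":["rows"]}

```bash
mkdir -p pics
cat > h.py <<'E'
from rig import *
import numpy as np, cv2
def toworld(cam,p):
    T=np.linalg.inv(np.array(get_calibration(cam)["world_to_cam"])); return (T@np.append(p,1))[:3]
def ray(cam,px,z):
    c=get_calibration(cam);K=np.array(c["intrinsics"]);T=np.linalg.inv(np.array(c["world_to_cam"]))
    d=T[:3,:3]@np.linalg.solve(K,[px[0],px[1],1]);o=T[:3,3];return o+d*(z-o[2])/d[2]
def proj(cam,P):
    c=get_calibration(cam);q=np.array(c["world_to_cam"])@np.append(P,1);u=np.array(c["intrinsics"])@q[:3];return u[:2]/u[2]
E
python3 - <<'E'
from h import *
for c in ["scene","side"]:
    im=grab_frame(c);cv2.imwrite(f"pics/{c}.png",im)
    for t in ["stage","stand","probe_grip","petri","vial","weigh_boat_1"]:
        for b in boxes_of(c,t)[:3]:
            print(c,t,round(b["conf"],2),toworld(c,b["centre"]).round(),proj(c,toworld(c,b["centre"])).round())
print(sense())
E
```

```text
scene stage 0.89 [496. -67.  43.] [341. 216.]
scene stand 0.9 [ 395. -239.   24.] [396. 210.]
scene stand 0.78 [390. 321.  19.] [278. 301.]
scene stand 0.77 [528. 336.  28.] [238. 278.]
scene probe_grip 0.59 [540. 177.  86.] [276. 233.]
scene petri 0.81 [691. 114.  19.] [257. 224.]
scene weigh_boat_1 0.71 [ 536. -382.    8.] [385. 185.]
side stage 0.69 [ 514. -114.   47.] [302. 217.]
side stand 0.95 [408. 295.  26.] [264. 151.]
side stand 0.95 [ 415. -271.   20.] [265. 269.]
side stand 0.82 [539. 300.  18.] [302. 150.]
side probe_grip 0.69 [542. 164.  88.] [305. 152.]
side petri 0.77 [697.  99.  14.] [356. 180.]
side petri 0.42 [ 525. -367.   10.] [314. 299.]
side vial 0.64 [428.  51.  33.] [270. 189.]
side weigh_boat_1 0.92 [ 525. -366.   10.] [313. 298.]
{'clock': 0.7, 'qpos': array([-2.39625133e-03,  3.52969421e-01,  1.63340024e+00, -1.43439671e-06,
        1.15518495e+00, -2.38621343e-03]), 'qvel': array([-1.14716348e-03,  5.42790068e-04,  3.08515324e-06,  4.31047213e-04,
       -5.11544357e-04, -1.44427408e-04]), 'joint_efforts': array([ 6.83796916e-04, -6.05008292e+01, -3.42394030e+01,  1.45764557e-04,
        9.01032217e-04, -1.48844555e-05]), 'eef_pos': array([6.25009232e+02, 1.87251874e-03, 2.31299975e+02]), 'tcp_rot': array([3.14155461e+00, 1.40308132e-06, 1.57078687e+00]), 'contact_force': array([ 0.04101341,  0.60029896, -0.03427292]), 'wrist_torque': array([0.01728912, 0.01303304, 0.02333161]), 'opening': 0.9975941026491666}
```

View pics/scene.png

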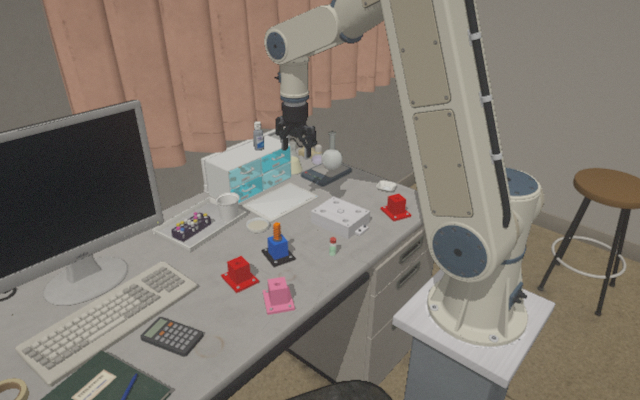

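View pics/side.png

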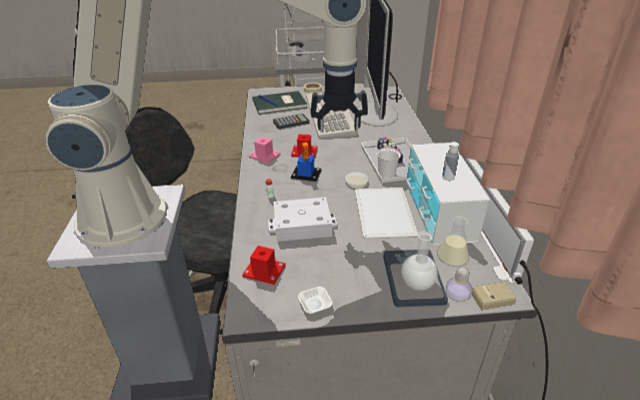

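Candidates for the blue stand: the red stand at scene (238,275), the pink at (278,295), the red at (396,208), and the blue one at (277,248) with the orange handle at (277,232). I choose the blue one. Its handle estimates agree at about (541,170,88). I'll move above it and check close by.

>>> servo_tool:
  rows:
    - [85,[30,-14,0],[0,0,0]]
    - [85,[35,-14,0],[0,0,0]]
    - [85,[35,-14,0],[0,0,0]]
    - [85,[30,-14,0],[0,0,0]]
    - [85,[15,-14,0],[0,0,0]]
    - [85,[0,0,0],[0,0,0]]

```text
clock: 1.45
eef_pos: [554.1, 145.5, 231.3]
tcp_rot: [-3.141, 0.0, 1.572]
contact_force: [-0.1, -0.1, 0.4]
opening: 0.998
```

Run:
```python
from h import *
s=sense();print(s["clock"],s["eef_pos"],s["tcp_rot"])
c="wrist";cal=get_calibration(c);T=np.linalg.inv(np.array(cal["world_to_cam"]));print("cam",T.round(2))
im=grab_frame(c);cv2.imwrite("pics/w1.png",im)
for t in ["probe_grip","stand","stage","vial"]:
    for b in boxes_of(c,t)[:3]: print(t,round(b["conf"],2),toworld(c,b["centre"]).round(1),proj(c,toworld(c,b["centre"])).round())
```

```text
1.45 [554.12783576 145.53605827 231.33812065] [-3.14129661e+00  1.92222893e-04  1.57239779e+00]
cam [[ 1.0000e+00  0.0000e+00  0.0000e+00  5.5308e+02]
 [ 0.0000e+00 -9.5000e-01 -3.0000e-01  2.2186e+02]
 [ 0.0000e+00  3.0000e-01 -9.5000e-01  3.7442e+02]
 [ 0.0000e+00  0.0000e+00  0.0000e+00  1.0000e+00]]
probe_grip 0.67 [544.6 178.3 110.9] [313. 160.]
stand 0.62 [550.2 300.1   5.8] [319.  37.]
stand 0.6 [544.1 181.    9.4] [315. 145.]
stand 0.58 [419.  302.   28.9] [193.  29.]
stage 0.61 [509.7 -49.9  45. ] [290. 321.]
vial 0.7 [431.1  65.6  41.7] [224. 242.]
```

View pics/w1.png

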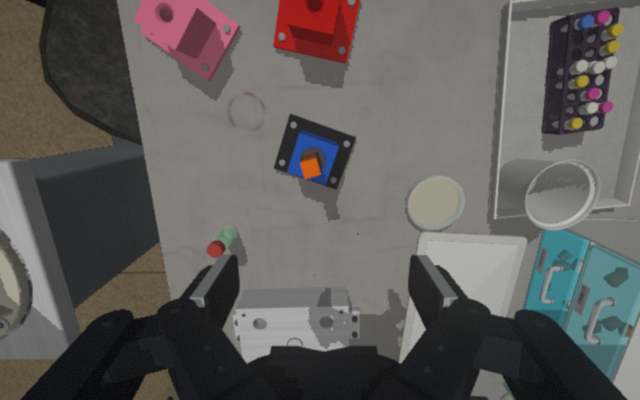

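Run:
```python
from h import *
im=cv2.imread("pics/w1.png")
b,g,r=[im[...,i].astype(int) for i in range(3)]
hsv=cv2.cvtColor(im,cv2.COLOR_BGR2HSV)
m=((hsv[...,0]<18)&(hsv[...,1]>170)&(hsv[...,2]>170)).astype(np.uint8);m[:, :295]=0;m[:,335:]=0;m[:140]=0;m[190:]=0
pts=np.argwhere(m)[:,::-1].astype(np.float32);print("bright",len(pts),cv2.minAreaRect(pts))
bx=cv2.boxPoints(cv2.minAreaRect(pts));W=np.array([ray("wrist",p,114) for p in bx]);print(W.round(1),W.mean(0).round(1))
d=W-np.roll(W,1,0);print("edges",np.hypot(d[:,0],d[:,1]).round(1),np.degrees(np.arctan2(d[:,1],d[:,0])).round(1)%90)
dk=((im.max(2)<45)).astype(np.uint8);bl=((b>r+60)).astype(np.uint8)
u=((dk|bl|m));u[:, :265]=0;u[:,365:]=0;u[:105]=0;u[200:]=0
n,l,st,_=cv2.connectedComponentsWithStats(u);k=1+np.argmax(st[1:,4]);p=np.argwhere(l==k)[:,::-1].astype(np.float32)
bx=cv2.boxPoints(cv2.minAreaRect(p));W=np.array([ray("wrist",q,8) for q in bx]);d=W-np.roll(W,1,0)
print("foot",W.mean(0).round(1),np.hypot(d[:,0],d[:,1]).round(1),np.degrees(np.arctan2(d[:,1],d[:,0])).round(1))
cv2.imwrite("pics/c1.png",cv2.resize(im[105:200,260:370],None,fx=6,fy=6,interpolation=cv2.INTER_NEAREST))
```

```text
bright 262 ((309.8490905761719, 167.97169494628906), (16.345903396606445, 15.933823585510254), 74.05460357666016)
[[533.7 176.9 114. ]
 [547.5 180.8 114. ]
 [551.4 166.6 114. ]
 [537.4 162.6 114. ]] [542.5 171.7 114. ]
edges [14.8 14.3 14.7 14.5] [14.5 15.8 15.4 16.1]
foot [542.1 171.2   8. ] [86.  67.4 81.7 68.9] [ 159.7   67.8  -19.2 -108.5]
```

View pics/c1.png

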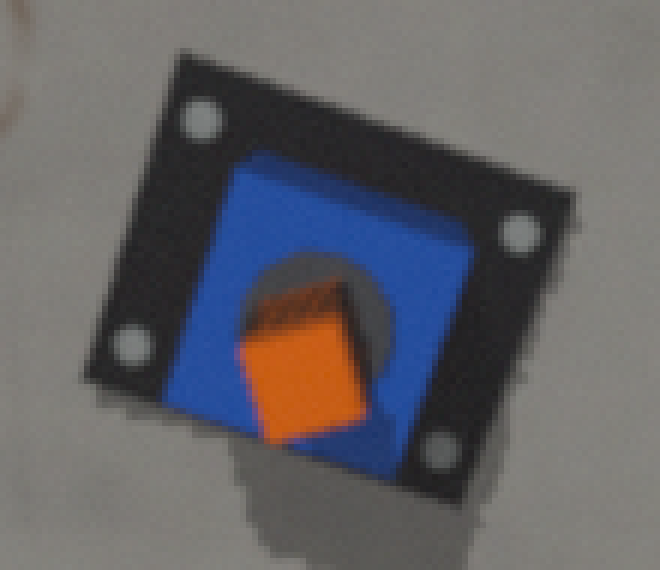

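Crop: the orange handle top is centred at about (310,168) px of the wrist picture, in the blue block. The world axis is (542.3,171.5), and the foot agrees at (542,171). Handle yaw is about 15.5°. Aligning and descending.

>>> servo_tool:
  rows:
    - [85,[13,-6,0],[0,0,0]]
    - [85,[13,-6,0],[0,0,0]]
    - [85,[0,0,20],[0,0,-8]]
    - [85,[0,0,40],[0,0,-7.5]]
    - [85,[0,0,35],[0,0,0]]
    - [85,[0,0,10],[0,0,0]]
    - [85,[0,0,0],[0,0,0]]

```text
clock: 2.58
eef_pos: [542.8, 171.5, 126.4]
tcp_rot: [-3.141, -0.0, 1.842]
contact_force: [0.3, -0.2, 0.1]
opening: 0.997
```

Run:
```python
from h import *
s=sense();print(s["clock"],s["eef_pos"],s["tcp_rot"])
R=cv2.Rodrigues(np.zeros(3))[0]
im=grab_frame("wrist");cv2.imwrite("pics/w2.png",im)
hsv=cv2.cvtColor(im,cv2.COLOR_BGR2HSV)
m=((hsv[...,0]<18)&(hsv[...,1]>170)&(hsv[...,2]>150)).astype(np.uint8)
n,l,st,_=cv2.connectedComponentsWithStats(m);k=1+np.argmax(st[1:,4])
p=np.argwhere(l==k)[:,::-1].astype(np.float32);print(cv2.minAreaRect(p))
bx=cv2.boxPoints(cv2.minAreaRect(p));W=np.array([ray("wrist",q,114) for q in bx]);d=W-np.roll(W,1,0)
print(W.mean(0).round(1),np.hypot(d[:,0],d[:,1]).round(1),np.degrees(np.arctan2(d[:,1],d[:,0])).round(1))
print("tcp px",proj("wrist",[s["eef_pos"][0],s["eef_pos"][1],114]))
```

```text
2.575 [542.82743401 171.4631421  126.35871213] [-3.14095414e+00 -4.81263165e-05  1.84156435e+00]
((376.7166748046875, 27.931777954101562), (127.93795013427734, 71.02680206298828), 8.343891143798828)
[536.8 287.4 114. ] [62.5 29.2 58.7 29.8] [-172.1   95.4    8.4  -77.2]
tcp px [323.69487673 247.54812037]
```

View pics/w2.png

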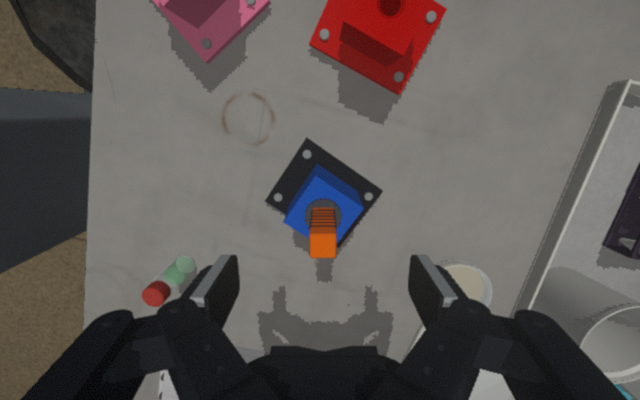

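The handle top at (323,245) is square to the jaws and on the TCP's projection (324,247.5). Descend and grip.

>>> servo_tool:
  rows:
    - [85,[0,0,25],[0,0,0]]
    - [85,[0,0,20],[0,0,0]]
    - [85,[0,0,7],[0,0,0]]
    - [10,[0,0,0],[0,0,0]]
    - [10,[0,0,0],[0,0,0]]
    - [10,[0,0,0],[0,0,0]]
    - [10,[0,0,0],[0,0,0]]
    - [10,[0,0,0],[0,0,0]]
  force: 100

```text
clock: 3.62
eef_pos: [543.4, 171.1, 74.9]
tcp_rot: [3.141, -0.0, 1.841]
contact_force: [-1.3, 0.4, 6.4]
opening: 0.171
```

>>> servo_tool:
  rows:
    - [10,[0,0,0],[0,0,0]]
    - [10,[0,0,-5],[0,0,0]]
    - [10,[0,0,-12],[0,0,0]]
    - [10,[0,0,-20],[0,0,0]]
    - [10,[0,0,-20],[0,0,0]]
    - [10,[0,0,-20],[0,0,0]]
    - [10,[0,0,-8],[0,0,0]]
    - [10,[0,0,0],[0,0,0]]

```text
clock: 4.62
eef_pos: [543.2, 171.1, 159.8]
tcp_rot: [3.141, -0.0, 1.841]
contact_force: [-0.9, 0.2, -1.3]
opening: 0.17
```

Run:
```python
from h import *
s=sense();print(s["clock"],s["eef_pos"],s["tcp_rot"],s["contact_force"],s["wrist_torque"])
for c in ["side","scene"]:
    im=grab_frame(c);cv2.imwrite(f"pics/{c}2.png",im)
    for b in boxes_of(c,"stage")[:1]: print(toworld(c,b["centre"]).round())
    bb=(230,100,390,260) if c=="side" else (220,150,420,290)
    cv2.imwrite(f"pics/{c}2c.png",cv2.resize(im[bb[1]:bb[3],bb[0]:bb[2]],None,fx=3.7,fy=3.7,interpolation=cv2.INTER_CUBIC))
```

```text
4.625 [543.23718463 171.0528173  159.83021087] [ 3.14052737e+00 -1.68157921e-05  1.84130513e+00] [-0.92822915  0.1699829  -1.30044491] [-0.03610386 -0.06409237 -0.02426402]
[ 514. -118.   43.]
[494. -65.  44.]
```

View pics/side2c.png

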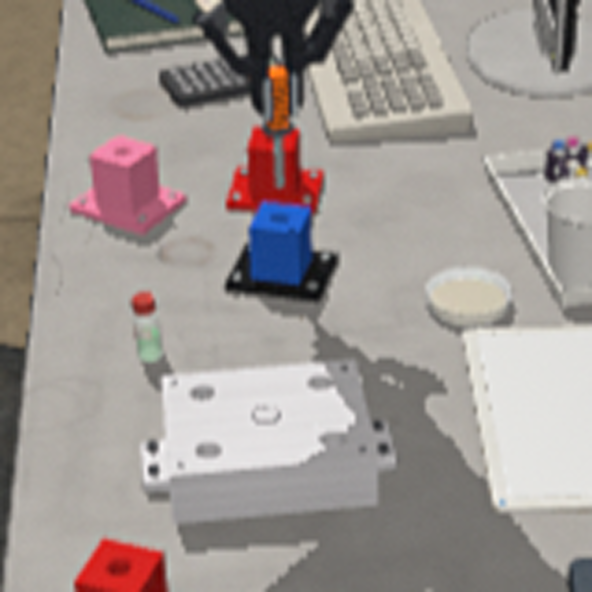

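The probe is out of the blue stand. Next, carry it past the stage to see the wells with the wrist camera.

>>> servo_tool:
  rows:
    - [10,[0,0,-25],[0,0,8]]
    - [10,[0,0,-25],[0,0,7.5]]
    - [10,[-40,-5,0],[0,0,0]]
    - [10,[-56,-6,0],[0,0,0]]
    - [10,[-56,-6,0],[0,0,0]]
    - [10,[-56,-6,0],[0,0,0]]
    - [10,[-56,-6,0],[0,0,0]]
    - [10,[-30,-3,0],[0,0,0]]

```text
clock: 5.82
eef_pos: [510.1, -125.4, 208.7]
tcp_rot: [-3.141, 0.0, 1.569]
contact_force: [0.2, 0.6, -0.3]
opening: 0.172
```

>>> servo_tool:
  rows:
    - [10,[0,0,0],[0,0,0]]
    - [10,[0,0,0],[0,0,0]]

```text
clock: 6.08
eef_pos: [510.8, -122.5, 208.8]
tcp_rot: [-3.141, -0.001, 1.57]
contact_force: [-0.4, 0.4, -1.4]
opening: 0.176
```

Run:
```python
from h import *
s=sense();print(s["clock"],s["eef_pos"],s["tcp_rot"],s["contact_force"])
im=grab_frame("wrist");cv2.imwrite("pics/w3.png",im)
for t in ["stage","probe_tip"]:
  for b in boxes_of("wrist",t)[:1]: print(t,b["conf"],toworld("wrist",b["centre"]).round(1))
```

```text
6.075 [ 510.80794106 -122.51393328  208.8273142 ] [-3.14080135e+00 -5.59075468e-04  1.57035410e+00] [-0.41025832  0.40312881 -1.40871859]
stage 0.59 [510.9 -77.7  46.6]
probe_tip 0.84 [ 509.6 -109.3  235.4]
```

View pics/w3.png

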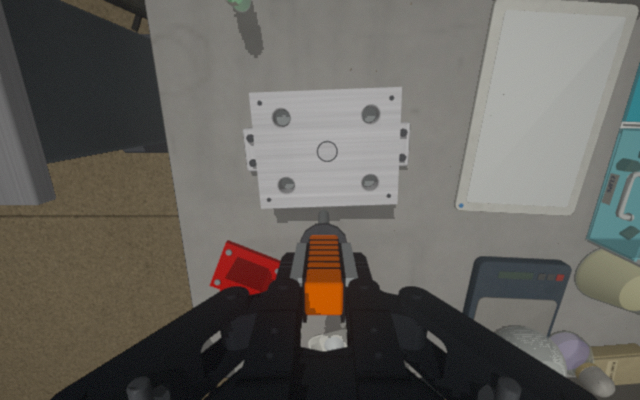

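The plate shows wells at about (282,118), (371,114), (286,186) and (370,182), and the rod end at about (324,215). Next I fit the stage pose.

Run:
```python
from h import *
from scipy.optimize import least_squares
im=cv2.imread("pics/w3.png");g=cv2.cvtColor(im,cv2.COLOR_BGR2GRAY)
c=cv2.HoughCircles(cv2.resize(g[80:215,240:415],None,fx=4,fy=4,interpolation=cv2.INTER_CUBIC),cv2.HOUGH_GRADIENT,1,100,param1=100,param2=15,minRadius=25,maxRadius=48)
print(c if c is None else (c[0]/4+[240,80,0]).round(1))
m=((g>110)).astype(np.uint8);m[:,:240]=0;m[:,415:]=0;m[:80]=0;m[215:]=0
pix=[]
for p in [(282,118),(371,114),(286,186),(370,182)]:
    a=c[0][:,:2]/4+[240,80];d=np.hypot(*(a-p).T);pix.append(a[d.argmin()] if d.min()<8 else p)
pix=np.array(pix)
W=np.array([ray("wrist",p,45)[:2] for p in pix]);print(W.round(1))
M=np.array([[-45,35],[45,35],[-45,-35],[45,-35]])
f=lambda v:((M@np.array([[np.cos(v[2]),np.sin(v[2])],[-np.sin(v[2]),np.cos(v[2])]])+v[:2])-W).ravel()
r=least_squares(f,[510,-80,0]);print(r.x.round(3),r.fun.round(1));print((f(r.x).reshape(4,2)+W).round(1))
for p in [(249,93),(403,87),(397,204),(260,208)]: print(ray("wrist",p,45).round(1))
o=cv2.resize(im[80:240,240:415],None,fx=4.5,fy=4.5,interpolation=cv2.INTER_CUBIC)
for w in f(r.x).reshape(4,2)+W:
    th=np.linspace(0,6.28,40);q=np.array([proj("wrist",[w[0]+9*np.cos(t),w[1]+9*np.sin(t),45]) for t in th]);cv2.polylines(o,[((q-[240,80])*4.5).astype(np.int32)],True,(0,0,255),1)
cv2.imwrite("pics/w3c.png",o)
s=sense();print(proj("wrist",s["eef_pos"]-[0,0,70]))
```

```text
[[327.4 151.4  10.9]
 [281.6 117.6   9.3]
 [286.4 185.4   8.4]
 [370.1 182.6   8.4]
 [370.9 114.1   9. ]]
[[ 468.   -51.9]
 [ 557.8  -48.4]
 [ 470.2 -122.1]
 [ 560.4 -119. ]]
[ 5.14109e+02 -8.53250e+01  3.60000e-02] [-0.1 -0.1  0.1 -0.3  0.2  0.2 -0.1  0.3]
[[ 467.9  -51.9]
 [ 557.8  -48.7]
 [ 470.4 -121.9]
 [ 560.3 -118.7]]
[436.9 -28.6  45. ]
[588. -23.  45.]
[ 591.1 -143.1   45. ]
[ 440.1 -147.8   45. ]
[324.61929473 214.71048439]
```

View pics/w3c.png

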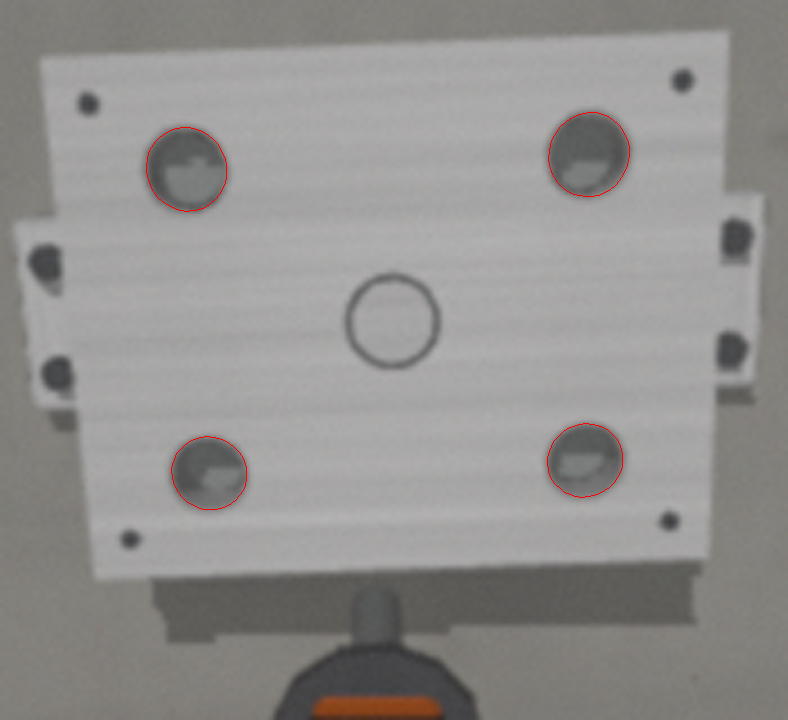

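The fit is good to about 0.3 mm: W1 (557.8,-48.7), W2 (560.3,-118.7), W3 (467.9,-51.9), W4 (470.4,-121.9). Next, go over W2.

>>> servo_tool:
  rows:
    - [10,[2,25,0],[0,0,0]]
    - [10,[2,24.5,0],[0,0,0]]
    - [10,[0,0,30],[0,0,0]]
    - [10,[0,0,30],[0,0,0]]
    - [10,[0,0,20],[0,0,0]]
    - [10,[0,0,8],[0,0,0]]
    - [10,[0,0,0],[0,0,0]]

```text
clock: 7.1
eef_pos: [560.5, -118.4, 121.2]
tcp_rot: [-3.141, -0.0, 1.572]
contact_force: [-0.3, -0.2, -0.3]
opening: 0.172
```

Run:
```python
from h import *
s=sense();print(s["clock"],s["eef_pos"],s["tcp_rot"],s["contact_force"])
```

```text
7.1 [ 560.54412006 -118.44486942  121.18360242] [-3.14108274e+00 -1.38227849e-04  1.57159805e+00] [-0.33715602 -0.22024334 -0.26864494]
```

>>> servo_tool:
  rows:
    - [10,[0,0,8],[0,0,0]]
    - [10,[0,0,0],[0,0,0]]

```text
clock: 7.35
eef_pos: [560.4, -118.9, 113.3]
tcp_rot: [-3.142, -0.0, 1.571]
contact_force: [-0.0, -0.2, -1.1]
opening: 0.172
```

>>> servo_tool:
  rows:
    - [10,[0,0,2],[0,0,0]]
    - [10,[0,0,2],[0,0,0]]
    - [10,[0,0,0],[0,0,0]]

```text
clock: 7.72
eef_pos: [560.4, -119.0, 109.2]
tcp_rot: [-3.141, -0.0, 1.571]
contact_force: [0.2, 0.2, -1.6]
opening: 0.172
```

>>> servo_tool:
  rows:
    - [10,[0,0,2],[0,0,0]]
    - [10,[0,0,0],[0,0,0]]

```text
clock: 7.98
eef_pos: [560.4, -119.0, 107.1]
tcp_rot: [-3.141, -0.0, 1.571]
contact_force: [0.2, 0.6, -0.2]
opening: 0.178
```

>>> servo_tool:
  rows:
    - [10,[0,0,1],[0,0,0]]
    - [10,[0,0,0],[0,0,0]]

```text
clock: 8.22
eef_pos: [560.4, -119.0, 106.2]
tcp_rot: [-3.141, -0.0, 1.571]
contact_force: [-0.2, 1.0, -1.0]
opening: 0.173
```

>>> servo_tool:
  rows:
    - [10,[0,0,1],[0,0,0]]
    - [10,[0,0,0],[0,0,0]]

```text
clock: 8.48
eef_pos: [560.4, -119.0, 105.2]
tcp_rot: [-3.141, -0.0, 1.571]
contact_force: [0.9, 0.7, -0.1]
opening: 0.173
```

>>> servo_tool:
  rows:
    - [10,[0,0,1],[0,0,0]]
    - [10,[0,0,0],[0,0,0]]

```text
clock: 8.72
eef_pos: [560.4, -119.0, 104.2]
tcp_rot: [-3.141, -0.0, 1.571]
contact_force: [0.4, 0.0, -0.2]
opening: 0.172
```

>>> servo_tool:
  rows:
    - [10,[0,0,1],[0,0,0]]
    - [10,[0,0,0],[0,0,0]]

```text
clock: 8.98
eef_pos: [560.4, -119.0, 103.2]
tcp_rot: [-3.141, -0.0, 1.571]
contact_force: [0.1, 0.2, -0.3]
opening: 0.17
```

>>> servo_tool:
  rows:
    - [10,[0,0,1],[0,0,0]]
    - [10,[0,0,0],[0,0,0]]

```text
clock: 9.22
eef_pos: [560.5, -119.0, 102.2]
tcp_rot: [-3.141, -0.0, 1.571]
contact_force: [0.6, -0.2, -0.2]
opening: 0.176
```

>>> servo_tool:
  rows:
    - [10,[0,0,1],[0,0,0]]
    - [10,[0,0,0],[0,0,0]]

```text
clock: 9.48
eef_pos: [560.5, -119.0, 101.2]
tcp_rot: [-3.141, -0.0, 1.571]
contact_force: [1.0, -0.5, -1.7]
opening: 0.173
```

>>> servo_tool:
  rows:
    - [10,[0,0,0.7],[0,0,0]]
    - [10,[0,0,0],[0,0,0]]

```text
clock: 9.72
eef_pos: [560.5, -119.0, 100.5]
tcp_rot: [-3.142, -0.0, 1.571]
contact_force: [0.6, -0.8, -1.7]
opening: 0.172
```

>>> servo_tool:
  rows:
    - [10,[0,0,0.7],[0,0,0]]
    - [10,[0,0,0],[0,0,0]]

```text
clock: 9.98
eef_pos: [560.6, -119.0, 100.1]
tcp_rot: [3.141, 0.0, 1.571]
contact_force: [-1.1, -0.3, 1.4]
opening: 0.176
```

>>> servo_tool:
  rows:
    - [10,[0,0,0.4],[0,0,0]]
    - [10,[0,0,0],[0,0,0]]

```text
clock: 10.22
eef_pos: [560.7, -119.0, 99.9]
tcp_rot: [3.141, 0.0, 1.571]
contact_force: [-1.9, 0.8, 5.7]
opening: 0.175
```

Contact at TCP z of about 100.2, i.e. depth 14.7 mm. If this were the high pin the common level would lie deeper than 16 mm, so W2 holds a common pin. Next W1.

>>> servo_tool:
  rows:
    - [10,[0,0,-8],[0,0,0]]
    - [10,[0,0,-14],[0,0,0]]
    - [10,[25,-1,0],[0,0,0]]
    - [10,[30,-1,0],[0,0,0]]
    - [10,[15.3,-0.9,0],[0,0,0]]
    - [10,[0,0,0],[0,0,0]]
    - [10,[0,0,6],[0,0,0]]
    - [10,[0,0,0],[0,0,0]]

```text
clock: 11.22
eef_pos: [557.2, -49.4, 114.9]
tcp_rot: [-3.141, 0.0, 1.57]
contact_force: [0.5, -0.5, -1.7]
opening: 0.176
```

Within 1 mm of the W1 centre. Lower to about 107, then in 2 mm steps to about 103.

>>> servo_tool:
  rows:
    - [10,[0,0,4],[0,0,0]]
    - [10,[0,0,3.5],[0,0,0]]
    - [10,[0,0,0],[0,0,0]]

```text
clock: 11.6
eef_pos: [557.3, -48.8, 107.6]
tcp_rot: [-3.141, -0.0, 1.571]
contact_force: [0.8, 0.2, -0.9]
opening: 0.171
```

>>> servo_tool:
  rows:
    - [10,[0,0,1],[0,0,0]]
    - [10,[0,0,1],[0,0,0]]
    - [10,[0,0,0],[0,0,0]]

```text
clock: 11.98
eef_pos: [557.6, -48.7, 106.0]
tcp_rot: [-3.142, 0.0, 1.571]
contact_force: [-1.1, -0.7, -1.2]
opening: 0.175
```

>>> servo_tool:
  rows:
    - [10,[0,0,1],[0,0,0]]
    - [10,[0,0,1],[0,0,0]]
    - [10,[0,0,0],[0,0,0]]

```text
clock: 12.35
eef_pos: [557.5, -48.7, 103.9]
tcp_rot: [-3.141, -0.0, 1.571]
contact_force: [-0.8, 0.7, -1.2]
opening: 0.169
```

>>> servo_tool:
  rows:
    - [10,[0,0,1],[0,0,0]]
    - [10,[0,0,1],[0,0,0]]
    - [10,[0,0,0],[0,0,0]]

```text
clock: 12.72
eef_pos: [557.5, -48.7, 101.9]
tcp_rot: [-3.141, -0.0, 1.571]
contact_force: [-0.2, 0.7, -0.5]
opening: 0.174
```

W1 is not high. Next W3.

>>> servo_tool:
  rows:
    - [10,[0,0,-8],[0,0,0]]
    - [10,[0,0,-12],[0,0,0]]
    - [10,[-1,-25,0],[0,0,0]]
    - [10,[-1.2,-40,0],[0,0,0]]
    - [10,[-1,-24.6,0],[0,0,0]]
    - [10,[0,0,0],[0,0,0]]
    - [10,[0,0,6],[0,0,0]]
    - [10,[0,0,0],[0,0,0]]

```text
clock: 13.72
eef_pos: [468.9, -51.9, 115.8]
tcp_rot: [3.141, -0.0, 1.571]
contact_force: [0.4, -0.7, -1.5]
opening: 0.174
```

>>> servo_tool:
  rows:
    - [10,[0,-0.5,4],[0,0,0]]
    - [10,[0,0,4],[0,0,0]]
    - [10,[0,0,0],[0,0,0]]

```text
clock: 14.1
eef_pos: [467.3, -51.8, 107.5]
tcp_rot: [-3.141, -0.0, 1.571]
contact_force: [-0.3, -0.3, -0.6]
opening: 0.169
```

>>> servo_tool:
  rows:
    - [10,[0,0,1],[0,0,0]]
    - [10,[0,0,0],[0,0,0]]

```text
clock: 14.35
eef_pos: [467.6, -51.9, 107.0]
tcp_rot: [3.142, -0.0, 1.571]
contact_force: [-0.0, 0.2, -0.2]
opening: 0.169
```

>>> servo_tool:
  rows:
    - [10,[0,0,1],[0,0,0]]
    - [10,[0,0,0],[0,0,0]]

```text
clock: 14.6
eef_pos: [467.5, -51.9, 106.0]
tcp_rot: [-3.142, -0.0, 1.571]
contact_force: [0.1, -0.1, -0.7]
opening: 0.172
```

>>> servo_tool:
  rows:
    - [10,[0,0,1],[0,0,0]]
    - [10,[0,0,0],[0,0,0]]

```text
clock: 14.85
eef_pos: [467.6, -51.9, 105.1]
tcp_rot: [3.141, 0.0, 1.571]
contact_force: [0.1, 0.1, 0.7]
opening: 0.176
```

>>> servo_tool:
  rows:
    - [10,[0,0,0.7],[0,0,0]]
    - [10,[0,0,0],[0,0,0]]

```text
clock: 15.1
eef_pos: [467.7, -51.9, 104.8]
tcp_rot: [3.141, 0.0, 1.571]
contact_force: [-1.4, -0.1, 8.0]
opening: 0.173
```

The high pin is in W3: contact at about 105.0, against 100.1 for the common level. Pressing it down in steps to a TCP z of about 99.9.

>>> servo_tool:
  rows:
    - [10,[0,0,0.7],[0,0,0]]
    - [10,[0,0,0.7],[0,0,0]]
    - [10,[0,0,0.6],[0,0,0]]
    - [10,[0,0,0],[0,0,0]]

```text
clock: 15.6
eef_pos: [467.7, -51.9, 102.9]
tcp_rot: [3.141, 0.0, 1.571]
contact_force: [-1.6, 0.3, 10.1]
opening: 0.175
```

>>> servo_tool:
  rows:
    - [10,[0,0,0.5],[0,0,0]]
    - [10,[0,0,0.5],[0,0,0]]
    - [10,[0,0,0],[0,0,0]]

```text
clock: 15.98
eef_pos: [467.8, -51.9, 101.9]
tcp_rot: [3.141, 0.0, 1.571]
contact_force: [-1.2, 0.6, 8.7]
opening: 0.171
```

>>> servo_tool:
  rows:
    - [10,[0,0,0.5],[0,0,0]]
    - [10,[0,0,0.5],[0,0,0]]
    - [10,[0,0,0],[0,0,0]]

```text
clock: 16.35
eef_pos: [467.7, -51.9, 100.9]
tcp_rot: [3.141, 0.0, 1.571]
contact_force: [-1.5, 0.9, 9.6]
opening: 0.169
```

>>> servo_tool:
  rows:
    - [10,[0,0,0.4],[0,0,0]]
    - [10,[0,0,0.4],[0,0,0]]
    - [10,[0,0,0],[0,0,0]]

```text
clock: 16.73
eef_pos: [467.8, -51.9, 100.1]
tcp_rot: [3.141, 0.0, 1.571]
contact_force: [-2.1, 1.0, 8.9]
opening: 0.174
```

Level by the reading. Check against W4, which also detects any slip in the grip.

>>> servo_tool:
  rows:
    - [10,[0,0,-8],[0,0,0]]
    - [10,[0,0,-14],[0,0,0]]
    - [10,[-25,1,0],[0,0,0]]
    - [10,[-30,1,0],[0,0,0]]
    - [10,[-15,0.7,0],[0,0,0]]
    - [10,[0,0,0],[0,0,0]]
    - [10,[0,0,6],[0,0,0]]
    - [10,[0,0,0],[0,0,0]]

```text
clock: 17.73
eef_pos: [469.7, -121.1, 114.9]
tcp_rot: [-3.14, -0.0, 1.571]
contact_force: [-0.3, -0.6, -0.8]
opening: 0.173
```

>>> servo_tool:
  rows:
    - [10,[0,0,4],[0,0,0]]
    - [10,[0,0,4],[0,0,0]]
    - [10,[0,0,4],[0,0,0]]
    - [10,[0,0,1],[0,0,0]]
    - [10,[0,0,0],[0,0,0]]

```text
clock: 18.35
eef_pos: [470.2, -121.9, 102.4]
tcp_rot: [-3.141, -0.0, 1.571]
contact_force: [-0.4, 0.0, -0.3]
opening: 0.177
```

>>> servo_tool:
  rows:
    - [10,[0,0,1],[0,0,0]]
    - [10,[0,0,0.5],[0,0,0]]
    - [10,[0,0,0],[0,0,0]]

```text
clock: 18.73
eef_pos: [470.2, -121.9, 101.0]
tcp_rot: [3.142, 0.0, 1.571]
contact_force: [0.1, 0.1, -0.7]
opening: 0.173
```

>>> servo_tool:
  rows:
    - [10,[0,0,0.5],[0,0,0]]
    - [10,[0,0,0],[0,0,0]]

```text
clock: 18.98
eef_pos: [470.2, -121.9, 100.5]
tcp_rot: [-3.142, -0.0, 1.571]
contact_force: [-0.1, 0.2, 0.3]
opening: 0.173
```

>>> servo_tool:
  rows:
    - [10,[0,0,0.4],[0,0,0]]
    - [10,[0,0,0],[0,0,0]]

```text
clock: 19.23
eef_pos: [470.2, -121.9, 100.1]
tcp_rot: [3.142, 0.0, 1.571]
contact_force: [-0.2, -0.1, -0.9]
opening: 0.174
```

>>> servo_tool:
  rows:
    - [10,[0,0,0.4],[0,0,0]]
    - [10,[0,0,0],[0,0,0]]

```text
clock: 19.48
eef_pos: [470.3, -121.9, 99.9]
tcp_rot: [3.141, 0.0, 1.571]
contact_force: [-1.8, -0.2, 4.1]
opening: 0.176
```

W4 touches at about 100.0, so everything agrees and the grip has not slipped. Return to the stand.

>>> servo_tool:
  rows:
    - [10,[0,0,-10],[0,0,0]]
    - [10,[0,0,-25],[0,0,0]]
    - [10,[0,0,-25],[0,0,0]]
    - [10,[25,6,0],[0,0,0]]
    - [10,[45,12,0],[0,0,0]]
    - [10,[50,13,0],[0,0,0]]
    - [10,[50,13,0],[0,0,0]]
    - [10,[50,13,0],[0,0,0]]

```text
clock: 20.48
eef_pos: [527.6, 99.8, 160.3]
tcp_rot: [3.141, -0.0, 1.571]
contact_force: [0.3, -0.6, -0.3]
opening: 0.174
```

>>> servo_tool:
  rows:
    - [10,[45,10,0],[0,0,0]]
    - [10,[28,6,0],[0,0,0]]
    - [10,[0,0,0],[0,0,-8]]
    - [10,[0,0,0],[0,0,-7.5]]
    - [10,[0,0,0],[0,0,0]]
    - [10,[0,0,0],[0,0,0]]

```text
clock: 21.22
eef_pos: [543.2, 171.0, 159.9]
tcp_rot: [3.141, -0.0, 1.838]
contact_force: [-0.7, 1.3, -0.5]
opening: 0.171
```

```bash
cat > d.py <<'E'
from h import *
s=sense();print(s["clock"],s["eef_pos"].round(2),s["tcp_rot"].round(4))
d=np.array([543.3,171.1])-s["eef_pos"][:2];y=s["tcp_rot"][2];print("tool x,y shift",d@[np.cos(y),np.sin(y)],d@[np.sin(y),-np.cos(y)],"turn z",-np.degrees(1.841-y))
E
python3 d.py
```

```text
21.225 [543.22 171.04 159.93] [ 3.1414 -0.      1.8384]
tool x,y shift 0.033215939280214025 0.0914245723923261 turn z -0.14957846317536316
```

>>> servo_tool:
  rows:
    - [10,[0,0,12],[0,0,0]]
    - [10,[0,0,12],[0,0,0]]
    - [10,[0,0,8],[0,0,0]]
    - [10,[0,0,6],[0,0,0]]
    - [10,[0,0,0],[0,0,0]]

```text
clock: 21.85
eef_pos: [542.9, 171.0, 121.1]
tcp_rot: [-3.141, 0.0, 1.841]
contact_force: [-0.1, -0.1, -0.3]
opening: 0.173
```

In the hole without contact (tip about 9 mm below the mouth). Going down to about 76.

>>> servo_tool:
  rows:
    - [10,[0,0,12],[0,0,0]]
    - [10,[0,0,14],[0,0,0]]
    - [10,[0,0,12],[0,0,0]]
    - [10,[0,0,5],[0,0,0]]
    - [10,[0,0,2],[0,0,0]]
    - [10,[0,0,0],[0,0,0]]

```text
clock: 22.6
eef_pos: [543.3, 171.1, 76.8]
tcp_rot: [3.141, -0.0, 1.841]
contact_force: [-0.0, -0.5, -1.5]
opening: 0.172
```

>>> servo_tool:
  rows:
    - [10,[0,0,1],[0,0,0]]
    - [10,[0,0,0.8],[0,0,0]]
    - [10,[0,0,0],[0,0,0]]

```text
clock: 22.98
eef_pos: [543.3, 171.1, 75.0]
tcp_rot: [3.141, -0.0, 1.841]
contact_force: [-0.3, -0.3, -1.3]
opening: 0.175
```

>>> servo_tool:
  rows:
    - [10,[0,0,0.4],[0,0,0]]
    - [10,[0,0,0],[0,0,0]]

```text
clock: 23.22
eef_pos: [543.3, 171.1, 75.0]
tcp_rot: [3.141, -0.0, 1.841]
contact_force: [-2.1, 0.2, 4.4]
opening: 0.17
```

The collar is on the stand's top face. Release and back off upward.

>>> servo_tool:
  rows:
    - [30,[0,0,0],[0,0,0]]
    - [85,[0,0,0],[0,0,0]]
    - [85,[0,0,0],[0,0,0]]
    - [85,[0,0,0],[0,0,0]]
    - [85,[0,0,0],[0,0,0]]

```text
clock: 23.85
eef_pos: [543.2, 171.1, 74.4]
tcp_rot: [-3.142, -0.0, 1.841]
contact_force: [1.1, -0.1, 0.1]
opening: 0.995
```

>>> servo_tool:
  rows:
    - [85,[0,0,-10],[0,0,0]]
    - [85,[0,0,-25],[0,0,0]]
    - [85,[0,0,-40],[0,0,0]]
    - [85,[0,0,-40],[0,0,0]]
    - [85,[0,0,-25],[0,0,0]]
    - [85,[0,0,0],[0,0,0]]
    - [85,[0,0,0],[0,0,0]]

```text
clock: 24.72
eef_pos: [542.7, 171.0, 214.0]
tcp_rot: [-3.141, 0.0, 1.841]
contact_force: [0.6, -0.3, -0.3]
opening: 0.996
```

Run:
```python
from h import *
s=sense();print(s["clock"],s["eef_pos"],s["contact_force"],s["opening"])
a=grab_frame("wrist");b=grab_frame("side")
o=np.hstack([cv2.resize(a[60:320,200:460],(400,400)),cv2.resize(b[120:300,230:410],(400,400),interpolation=cv2.INTER_CUBIC)])
cv2.imwrite("pics/end.png",o)
```

```text
24.725 [542.71268421 170.95628675 213.98719558] [ 0.56189957 -0.34909491 -0.25415018] 0.9960555403734664
```

View pics/end.png

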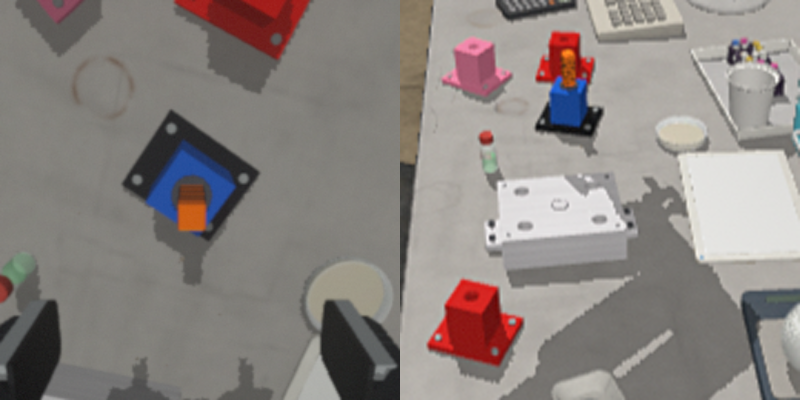

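The probe stands upright in the blue stand with its collar down, the gripper is clear, and the vial and dish are where they were. Handing in.

```bash
python3 -c "
from rig import *
print(sign_off())"
```

```text
the job is handed in; nothing more can be done
None
```

The high pin was in well 3. I pressed it level with the others, put the probe back in its blue stand, and handed the job in at about 25 s.

- **Finding it:** I touched the common level at TCP z of about 100.1 mm in well 2 (pin about 14.7 mm below the face) and about 100.0 mm in well 4. In well 1 I met nothing down to 101.9 mm, so that pin is not the high one, but I did not touch it. In well 3 contact came at about 105 mm.
- **Pressing:** I pressed it down in small steps with readings of about 9–10 N, to a reading of 100.1 mm. That is within about 0.3 mm of the common level. The well 4 touch came after the pressing and matched well 2, so the probe had not slipped in the grip.
- **Probe return:** It went into the hole without side contact. The collar seated at the same height where I picked it up (75.0 mm, 74.9 mm at pick-up).
- **Last check:** The final pictures show the probe upright in the stand, the gripper clear, and the dish and vial undisturbed. The weighing boat is only partly in that last crop, and the arm never went near it.

No check failed or disagreed, and I did not feel well 3 again after lifting off it.

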